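# Unscrew the pill bottle cap and lay it on the coaster

## Robot

A 6-joint arm with a two-finger parallel gripper is mounted at the origin on the work surface. World frame = base frame: x ahead of the robot, y to its left, z up, the work surface at z = 0. Lengths are in m, angles in degrees, forces in N, time in s.
With the tool pointing down it reaches from about 0.35 to 0.975 m from the base axis. Payload 17.4 kg.
Tool frame: the origin (TCP) lies at the very end of the fingers, on their centre line; the grasp point (between the pads) lies 19 mm behind it; z points along the fingers, y is the line along which they close (so a half turn about z gives the same grasp; the last joint's range is limited). The gripper opens to 85 mm and grips with 20 to 120 N. Pads are 22 mm wide; open, the fingers measure 114 mm over their backs; the gripper's body (76 mm by 85 mm) begins 54 mm behind the grasp point. The pads swing forward as they close: fully open they stand 13 mm farther back than shut.
Start: joints at [-66.624, 6.646, 82.598, -0, 90.757, -2.166], TCP at [0.291, -0.609, 0.231] pointing down, gripper open.
Joint ranges: [-162.19, 162.19], [-47.58, 125.68], [4.15, 143.07], [-65.23, 245.23], [0.69, 171.88], [-170.13, 170.13]. Speed limits (degrees/s): [108.29, 108.29, 127.2, 180, 180, 180].

## Interface

Orientations are given as a 3x3 rotation matrix whose columns are the frame's x, y, z axes.
In Python, from workcell import bot, eyes gives the robot as it stands (bot), with the cameras (eyes).
- The arm moves only by the tool jog_arm, called after "Emit:" in YAML: its name, and indented under it one key for each argument. Schema: {"type":"object","properties":{"offsets":{"type":"string"},"only":{"type":"string"},"quiet":{"type":"boolean"},"lines":{"type":"string"}},"required":["offsets"],"additionalProperties":false}. offsets is a string of 1 to 20 rows, parted by a bar, with the numbers parted by commas; each row has 5 numbers: the finger opening in m, then dx, dy, dz in parts of the range, where 1.0 means 0.5 m, then a turn about the tool's z in a scale on which 1.0 is 2 pi rad; each row is the pose to reach, as a shift and turn from the pose commanded when the call began, along the tool's axes at that moment; what a row does not reach only later rows make up. A row lasts 1/12 s, in which the tool goes at most 0.0417 m and 7.16 degrees, less where a joint would pass 70% of its speed; a pose out of reach is approached as far as the arm can. The fingers move at their own pace and stop on an object; the grip force is fixed at half the most. Time passes only in rows, so rows that do not move let the fingers close. The tool returns the time, the measured TCP pose, the force, the opening and the grip force at its end. only (a regular expression) keeps the lines of the reply that match it, lines (a string "A,B") keeps lines A to B, and quiet returns only ok. Input that does not fit is refused with a message, and nothing moves.
- bot.get_obs(): the state, without advancing time (a new reading comes with each control period).
- eyes.snapshot(name): name is "scene" or "top" or "wrist"; returns the picture (420x560x3 uint8, red, green, blue); there is no depth.
- eyes.calibration(name): a dict with "mtx" (3x3 intrinsics, pixels), "k1" (the pictures are not rectified: a ray, as slopes to the right and down, at radius r is drawn at 1 + k1 r^2 times it, then the intrinsics apply), "camera_from_world" (4x4, takes a point from world to camera coordinates); the wrist camera has in their place "mount" (4x4, takes a point from camera to tool coordinates, whose origin is the TCP and whose axes are the flange's). Camera axes: x right, y down, z forward; pixel columns grow to the right and rows downward; lengths in m; the calibration is good to about 2 mm. A picture is of the moment at which its call begins: read the wrist's pose just before it. calibration takes no time and is no camera call.
- bot.sign_off(): hands the job in; it is judged then, once.
The state is a dict: "time": time; "joint_positions": joint angles; "joint_vel": joint speeds; "effort": joint torques, N m; "position": TCP position; "tool_rot": TCP orientation; "contact_force": force on the tool from outside, world axes, zero at the start; "moment": the same for the moment, N m; "grip_width": finger opening in m; "gripper_force": force on a finger pad.
Only numpy, scipy, OpenCV 4.12 (cv2) and the standard library are available. Lean on these libraries where they do the work, as an engineer would, in place of code of your own. Each camera call takes 0.05 s, during which the arm holds its last target. There are 200 camera calls.

## Task

Unscrew the white cap of the amber pill bottle with repeated twists until it comes free, lift it off upright, and set it down flat, open side down, wholly on the round wooden coaster. Set the cap down rather than dropping it, and leave the hearing aid case and the glass tumbler where they are.

Things in the scene. Friction and masses are not known exactly. Their poses are not given: they have to be found in the camera images.
- bottle: Amber plastic pill bottle, 50 mm in diameter, clamped upright by three black jaws in a grey holder (base disc 96 mm in diameter, jaws 46 mm high reaching 40 mm from the axis). All fixed. Origin on the bottle's axis at table level, z up. Shoulder 69 mm up. A springy liner in the mouth makes the first quarter turn of the cap stiff (0.1 to 0.2 N m).
- cap: White plastic screw cap, ribbed round skirt, 46 mm in diameter (47 over the ribs), 22 mm high, open below, about 25 g. Origin at the centre of its lower rim, z up. It starts fully closed: lower rim about 74.5 mm, flat top 96.5 mm above the table, liner pressing up on it with 8 N at first. Let go part-way up the thread it stays there, with up to 1 mm of play up and down.
- coaster: Round wooden coaster, 100 mm in diameter and 8 mm thick, lying loose on the table. Origin at the centre of its underside.
- hearing_case: Grey hearing aid case, a rounded box 62 x 86 x 30 mm, loose on the table; bystander. Origin at the centre of its underside.
- tumbler: Clear glass tumbler, 70 mm in diameter at the rim, 95 mm high, standing loose on the table; bystander. Origin at the centre of its underside.
- bottle_mouth (a point): Centre of the bottle's mouth, on the axis, 91 mm above the table. The neck has a right-hand thread: the cap opens anticlockwise seen from above and rises 12 mm per full turn (1.9 mm per rad). From closed it comes free after about 270 degrees (4.7 rad), 9 mm up; before that pulling does not free it, and turning farther does no harm.

How it is judged (in metres and radians):
On the way:
1. the cap has been unscrewed and lifted upright clear of the bottle's mouth (z of cap in the frame of bottle above 0.097 m and angle between cap's own z axis and vertical below 0.5 rad), for 0.1 s.
At the end, for the whole second after the job is handed in: The cap rests flat, open side down, wholly on the coaster (its axis within 27 mm of the coaster's centre, tilt under 0.08 rad), the coaster flat, both at rest and released; the case and the tumbler not displaced (horizontal distance between cap and coaster below 0.027 m and z of cap in the frame of coaster between 0.005 and 0.011 m and angle between the z axis of cap and the z axis of coaster, either way round below 0.08 rad and angle between each of coaster, cap's own z axis and vertical below 0.08 rad and linear speed of each of cap, coaster below 0.02 m/s and contact force between cap and the fingers below 0.1 N); the robot touches nothing.
It fails at once if the cap is dropped: away from the bottle it moves faster than 0.6 m/s (a fall of about 18 mm) while no finger touches it (contact force between cap and the fingers below 0.01 N and linear speed of cap above 0.6 m/s and horizontal distance between cap and bottle above 0.03 m).
It fails at once if the hearing aid case is moved more than 20 mm (distance of hearing_case from where it was at the start of the episode above 0.02 m).
It fails at once if the tumbler is moved more than 20 mm or tipped (distance of tumbler from where it was at the start of the episode above 0.02 m or angle between tumbler's own z axis and vertical above 0.3 rad).
It also fails if it takes over 58 s, if anything falls off the work surface, if the arm or the gripper's body presses on something with over 40 N, if the wrist force passes 120 N, or if a joint passes its speed limit or range.

## Working session

There is one attempt and no reset: what is moved stays moved. The work goes in short steps, Python scripts to look and compute and a tool call to move; the robot and the scene stay as the last step left them, time stands still between calls to the robot, and variables do not carry over. Pictures are saved under pics/ and viewed, at most 10 in all, crops included, and the job is handed in when it is done.

```bash
ls; mkdir -p pics
```

Run:
```python
from workcell import bot, eyes
import cv2
for n in("top","scene"):
    cv2.imwrite(f"pics/{n}1.png",eyes.snapshot(n)[:,:,::-1])
o=bot.get_obs();print(o["time"],o["position"],o["tool_rot"],o["grip_width"])
for n in("top","scene","wrist"):print(eyes.calibration(n))
```

```text
pics
workcell.py
0.1 [ 0.29096539 -0.60886381  0.23062685] [[ 9.02259317e-01  4.31193608e-01 -4.44299494e-04]
 [ 4.31193837e-01 -9.02258786e-01  9.78910042e-04]
 [ 2.12266313e-05 -1.07480991e-03 -9.99999422e-01]] 0.08572236677482736
{'mtx': array([[384.80179708,   0.        , 282.24683739],
       [  0.        , 384.80179708, 205.23470565],
       [  0.        ,   0.        ,   1.        ]]), 'k1': -0.09229893260288863, 'camera_from_world': array([[-0.02202052, -0.99922836,  0.03252362, -0.00683113],
       [-0.99655888,  0.01933825, -0.08060049,  0.60333238],
       [ 0.07990934, -0.03418657, -0.99621573,  0.68159593],
       [ 0.        ,  0.        ,  0.        ,  1.        ]])}
{'mtx': array([[400.0312802,   0.       , 280.3006529],
       [  0.       , 400.0312802, 208.0365766],
       [  0.       ,   0.       ,   1.       ]]), 'k1': 0.007814407750300859, 'camera_from_world': array([[ 0.53072119,  0.8474615 , -0.01200113, -0.3133916 ],
       [ 0.68967102, -0.44004899, -0.57507458, -0.34635094],
       [-0.49263465,  0.29692744, -0.81801296,  1.15473286],
       [ 0.        ,  0.        ,  0.        ,  1.        ]])}
{'mtx': array([[357.94978169,   0.        , 286.92035995],
       [  0.        , 357.94978169, 201.41469707],
       [  0.        ,   0.        ,   1.        ]]), 'k1': -0.05686146676715048, 'mount': array([[-9.74796232e-04, -9.57294965e-01, -2.89111397e-01,
         7.43357911e-02],
       [ 9.99999502e-01, -9.94520940e-04, -7.86750656e-05,
        -1.05353942e-03],
       [-2.12212095e-04, -2.89111330e-01,  9.57295458e-01,
        -1.42856403e-01],
       [ 0.00000000e+00,  0.00000000e+00,  0.00000000e+00,
         1.00000000e+00]])}
```

View pics/top1.png

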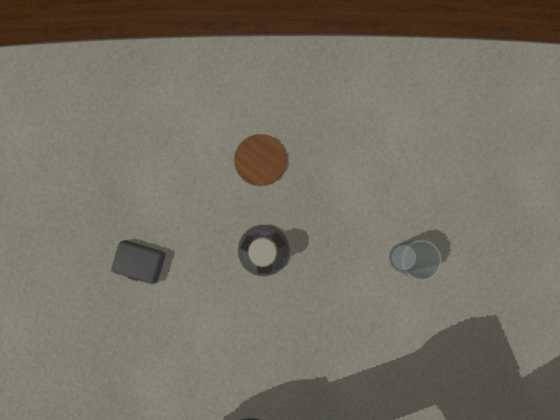

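View pics/scene1.png

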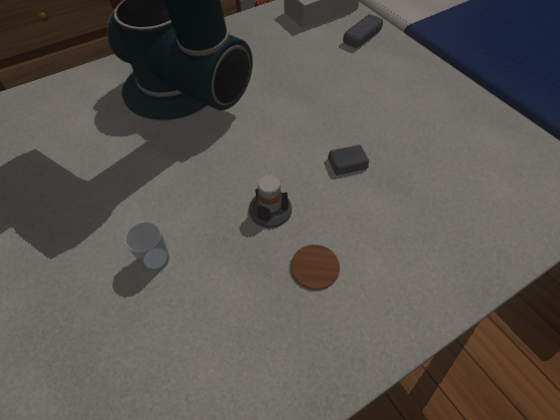

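The top view shows the coaster centred at about (261,160), the cap at (263,252), the holder disc at (264,250), the case at (138,262) and the tumbler at (404–422,258). I'll enlarge the cap and coaster.

Create h.py:
```python
import numpy as np,cv2
from workcell import bot, eyes
def ray(c,uv):
    # undistort: drawn = ray*(1+k1 r^2)
    return cv2.undistortPoints(np.array([[uv]],float),c["mtx"],np.array([c["k1"],0,0,0.]))[0,0]
def locate(name,uv,z,obs=None):
    c=eyes.calibration(name)
    if name=="wrist":
        T=np.eye(4);T[:3,:3]=obs["tool_rot"];T[:3,3]=obs["position"];W=T@c["mount"]
    else: W=np.linalg.inv(c["camera_from_world"])
    d=W[:3,:3]@np.append(ray(c,uv),1);o=W[:3,3]
    return o+d*(z-o[2])/d[2]
```

Run:
```python
import cv2
a=cv2.imread("pics/top1.png")[120:290,215:315];b=cv2.imread("pics/scene1.png")[165:295,240:350]
a=cv2.resize(a,None,fx=3.5,fy=3.5,interpolation=2);b=cv2.resize(b,(400,473),interpolation=2)
import numpy as np
o=np.zeros((595,760,3),np.uint8);o[:595,:350]=a;o[:473,355:755]=b;cv2.imwrite("pics/crop1.png",o)
from h import *
for n,uv,z in(("top",(261,160),.008),("top",(263,252),.0965),("top",(264,250),.005),("top",(138,262),.03),("top",(404,258),0),("scene",(315,267),.008),("scene",(269,183),.0965)):print(n,uv,locate(n,uv,z))
```

```text
top (261, 160) [0.69116265 0.01849538 0.008     ]
top (263, 252) [0.52139281 0.01622829 0.0965    ]
top (264, 250) [0.52141323 0.01594595 0.005     ]
top (138, 262) [0.50491562 0.24354015 0.03      ]
top (404, 258) [ 0.49893718 -0.25163196  0.        ]
scene (315, 267) [0.69402196 0.01834987 0.008     ]
scene (269, 183) [0.5194696  0.01833937 0.0965    ]
```

View pics/crop1.png

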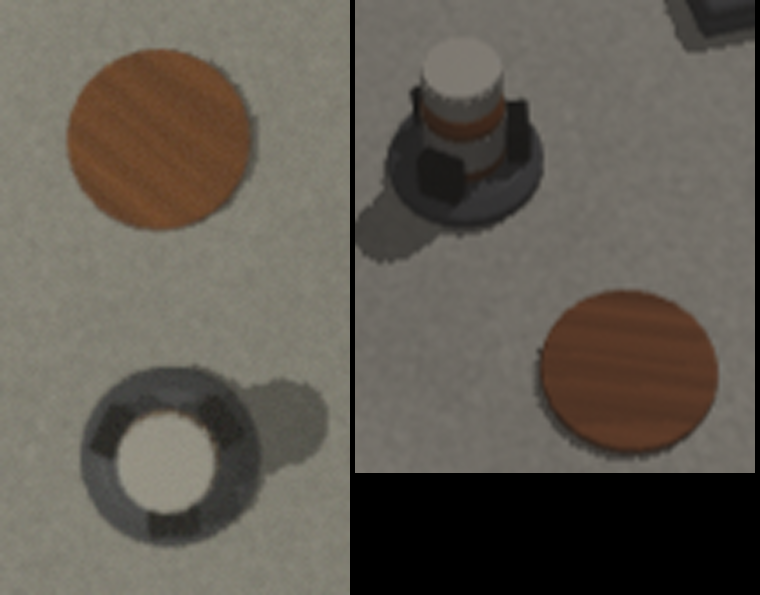

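Refined from the crop: cap at about (262.4,252.3) in the top view and (269,183.7) in the scene view, giving roughly (0.520, 0.017). The coaster is at roughly (0.692, 0.0185). Both cameras agree within 3 mm. Next I'll move above the cap, keeping the yaw, which leaves joint 6 at about +66° with room for anticlockwise twists.

Careful with the scale: shifts go in shares of 0.5 m and turns go in shares of 2 pi rad. That gives: 0.477 m is 0.954, -0.466 m is -0.932.

Emit:
jog_arm:
  offsets: "0.085,0.954,-0.932,0,0 | 0.085,0.954,-0.932,0,0 | 0.085,0.954,-0.932,0,0 | 0.085,0.954,-0.932,0,0 | 0.085,0.954,-0.932,0,0 | 0.085,0.954,-0.932,0,0 | 0.085,0.954,-0.932,0,0 | 0.085,0.954,-0.932,0,0 | 0.085,0.954,-0.932,0,0 | 0.085,0.954,-0.932,0,0 | 0.085,0.954,-0.932,0,0 | 0.085,0.954,-0.932,0,0 | 0.085,0.954,-0.932,0.06,0 | 0.085,0.954,-0.932,0.06,0 | 0.085,0.954,-0.932,0.06,0 | 0.085,0.954,-0.932,0.06,0 | 0.085,0.954,-0.932,0.06,0 | 0.085,0.954,-0.932,0.06,0 | 0.085,0.954,-0.932,0.06,0 | 0.085,0.954,-0.932,0.06,0"

```text
time: 1.77
position: [0.5203, 0.0161, 0.2015]
tool_rot: [[0.903, 0.43, 0.0], [0.43, -0.903, -0.0], [0.0, 0.0, -1.0]]
contact_force: [0.4, -0.4, -0.2]
grip_width: 0.0849
gripper_force: 0.0
```

Run:
```python
from h import *
o=bot.get_obs();im=eyes.snapshot("wrist");cv2.imwrite("pics/w1.png",im[:,:,::-1])
print(o["position"],o["joint_positions"],o["tool_rot"].round(4))
```

```text
[0.52033888 0.01606163 0.20154304] [-1.03126422e+00 -1.23606482e+01  1.03655915e+02 -1.50186215e-02
  8.86909910e+01  6.34854809e+01] [[ 9.027e-01  4.303e-01  2.000e-04]
 [ 4.303e-01 -9.027e-01 -3.000e-04]
 [ 1.000e-04  3.000e-04 -1.000e+00]]
```

View pics/w1.png

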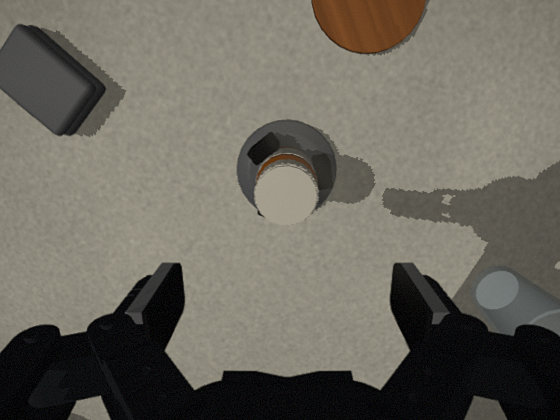

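The wrist view shows the cap's top disc centred at about (286.5,194), spanning columns 254–319 and rows 163–225. The path between the fingers is clear.

Run:
```python
from h import *
o=bot.get_obs();R=o["tool_rot"]
for uv in((286.5,194),(254,194),(319,194)):
    p=locate("wrist",uv,.0965,o);print(p,R.T@(p-o["position"]))
for n,uv in(("top",(262.4,252.3)),("scene",(269,183.7))):print(locate(n,uv,.0965))
for n,uv in(("top",(260.4,159.9)),("scene",(315.6,266.5))):print(locate(n,uv,.008))
```

```text
[0.52431903 0.01925836 0.0965    ] [ 0.00499822 -0.00137151  0.10517428]
[0.51429386 0.04038987 0.0965    ] [ 0.00502754 -0.02476048  0.10516552]
[ 0.53434963 -0.0018725   0.0965    ] [0.00497409 0.0220192  0.10518305]
[0.52092722 0.01721523 0.0965    ]
[0.52104864 0.01738582 0.0965    ]
[0.69137414 0.01962852 0.008     ]
[0.69375123 0.02002137 0.008     ]
```

To row units: 0.1305 m is 0.261, 0.003 m is 0.006.

Emit:
jog_arm:
  offsets: "0.085,0.006,-0.002,0.08,0 | 0.085,0.006,-0.002,0.16,0 | 0.085,0.006,-0.002,0.22,0 | 0.085,0.006,-0.002,0.24,0 | 0.085,0.006,-0.002,0.261,0 | 0.085,0.006,-0.002,0.261,0 | 0.085,0.006,-0.002,0.261,0 | 0.03,0.006,-0.002,0.261,0 | 0.03,0.006,-0.002,0.261,0 | 0.03,0.006,-0.002,0.261,0 | 0.03,0.006,-0.002,0.261,0 | 0.03,0.006,-0.002,0.261,0 | 0.03,0.006,-0.002,0.261,0 | 0.03,0.006,-0.002,0.261,0 | 0.03,0.006,-0.002,0.261,0 | 0.03,0.006,-0.002,0.261,0"

```text
time: 3.15
position: [0.5233, 0.0193, 0.0719]
tool_rot: [[0.902, 0.431, 0.002], [0.431, -0.902, -0.0], [0.001, 0.001, -1.0]]
contact_force: [-1.6, -0.7, 7.0]
grip_width: 0.0443
gripper_force: 62.3
```

Run:
```python
from h import *
o=bot.get_obs();im=eyes.snapshot("wrist");cv2.imwrite("pics/w2.png",im[:,:,::-1])
print(o["moment"])
```

```text
[-0.14238946  0.20055713 -0.00790967]
```

View pics/w2.png

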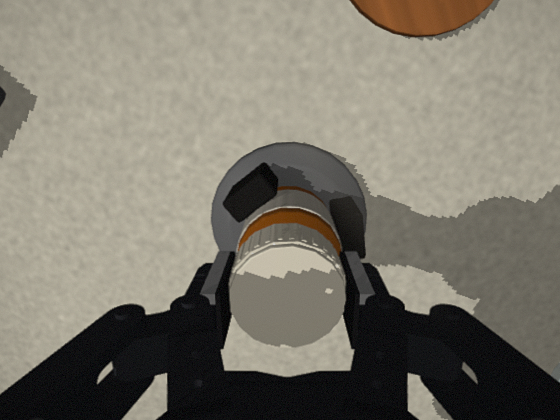

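The grip is on the cap skirt (62 N), with the pads either side of the white disc centred at about (288,292). I'll start the first twist and follow the thread's rise.

To row units: -0.0023 m is -0.0046, -0.0021 m is -0.0042, -70 degrees is -0.1944.

Emit:
jog_arm:
  offsets: "0.03,0,0,0,-0.0194 | 0.03,0,0,-0.001,-0.0389 | 0.03,0,0,-0.0014,-0.0583 | 0.03,0,0,-0.0018,-0.0778 | 0.03,0,0,-0.0024,-0.0972 | 0.03,0,0,-0.0028,-0.1167 | 0.03,0,0,-0.0032,-0.1361 | 0.03,0,0,-0.0038,-0.1556 | 0.03,0,0,-0.0042,-0.175 | 0.03,0,0,-0.0046,-0.1944 | 0.03,0,0,-0.0046,-0.1944"

```text
time: 4.12
position: [0.5231, 0.0193, 0.0738]
tool_rot: [[-0.103, 0.995, 0.001], [0.995, 0.103, 0.0], [-0.0, 0.001, -1.0]]
contact_force: [0.2, 0.7, 3.5]
grip_width: 0.0444
gripper_force: 61.9
```

Run:
```python
from h import *
o=bot.get_obs();im=eyes.snapshot("wrist");cv2.imwrite("pics/w3.png",im[:,:,::-1])
print(o["moment"],o["joint_positions"])
```

```text
[-0.03083474 -0.03801877  0.03387504] [-6.77041090e-01 -7.40971482e+00  1.11496325e+02  2.24161248e-03
  7.58478372e+01 -6.58532422e+00]
```

View pics/w3.png

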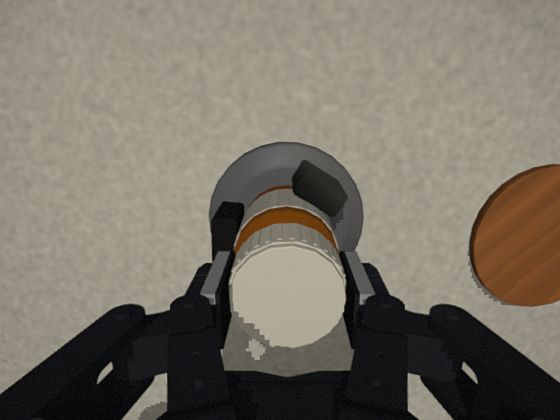

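The cap is still centred in the pads, now at about (288,293), with its lower edge about level with the orange band and low forces. I'll continue the twist, then release and turn back.

To row units: -0.0023 m is -0.0046, -0.0021 m is -0.0042, -70 degrees is -0.1944.

Emit:
jog_arm:
  offsets: "0.03,0,0,-0.0004,-0.0194 | 0.03,0,0,-0.001,-0.0389 | 0.03,0,0,-0.0014,-0.0583 | 0.03,0,0,-0.0018,-0.0778 | 0.03,0,0,-0.0024,-0.0972 | 0.03,0,0,-0.0028,-0.1167 | 0.03,0,0,-0.0032,-0.1361 | 0.03,0,0,-0.0038,-0.1556 | 0.03,0,0,-0.0042,-0.175 | 0.03,0,0,-0.0046,-0.1944 | 0.03,0,0,-0.0046,-0.1944 | 0.085,0,0,-0.0046,-0.1944 | 0.085,0,0,-0.0046,-0.1944 | 0.085,0,0,-0.0046,-0.1944 | 0.085,0,0,-0.0046,-0.1944 | 0.085,0,0,-0.0046,-0.1944 | 0.085,0,0,-0.0046,-0.1944"

```text
time: 5.58
position: [0.5228, 0.0193, 0.0754]
tool_rot: [[-0.968, 0.251, 0.0], [0.251, 0.968, 0.0], [-0.0, 0.0, -1.0]]
contact_force: [0.4, 0.5, 0.3]
grip_width: 0.0849
gripper_force: 0.0
```

Emit:
jog_arm:
  offsets: "0.085,0,0,0,0.0194 | 0.085,0,0,0,0.0389 | 0.085,0,0,0,0.0583 | 0.085,0,0,0,0.0778 | 0.085,0,0,0,0.0972 | 0.085,0,0,0,0.1167 | 0.085,0,0,0,0.1361 | 0.085,0,0,0,0.1556 | 0.085,0,0,0,0.175 | 0.085,0,0,0,0.1944 | 0.085,0,0,0,0.2139 | 0.085,0,0,0,0.2333 | 0.085,0,0,0,0.2528 | 0.085,0,0,0,0.2722 | 0.085,0,0,0,0.2917 | 0.085,0,0,0,0.3111 | 0.085,0,0,0,0.3306 | 0.085,0,0,0,0.35 | 0.085,0,0,0,0.3694 | 0.085,0,0,0,0.3889"

```text
time: 7.25
position: [0.5228, 0.0193, 0.0754]
tool_rot: [[0.905, 0.425, 0.0], [0.425, -0.905, 0.0], [0.0, -0.0, -1.0]]
contact_force: [-0.3, 0.7, 0.2]
grip_width: 0.0849
gripper_force: 0.0
```

Run:
```python
from h import *
o=bot.get_obs();im=eyes.snapshot("wrist");cv2.imwrite("pics/w4.png",im[:,:,::-1])
print(o["moment"],o["joint_positions"])
```

```text
[-0.01047787  0.0103601   0.00696794] [-6.79053150e-01 -7.49944736e+00  1.11418956e+02  4.17634188e-03
  7.60758652e+01  6.41643667e+01]
```

View pics/w4.png

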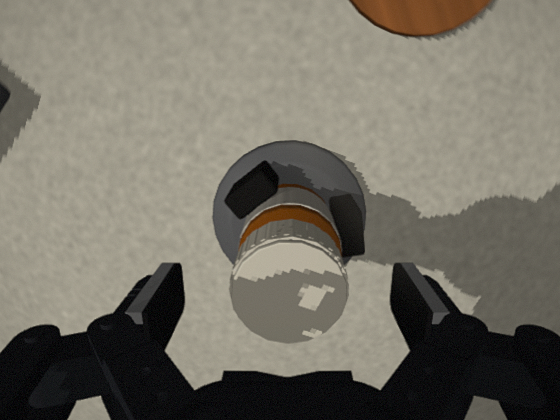

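After release the cap is centred between the open fingers at about (288.5,290), spanning 118 px, with the orange band still visible below it. I'll regrip and do the second twist.

To row units: -0.0023 m is -0.0046, -0.0021 m is -0.0042, -70 degrees is -0.1944.

Emit:
jog_arm:
  offsets: "0.03,0,0,0,0 | 0.03,0,0,0,0 | 0.03,0,0,0,0 | 0.03,0,0,0,0 | 0.03,0,0,0,0 | 0.03,0,0,0,0 | 0.03,0,0,0,0 | 0.03,0,0,0,0 | 0.03,0,0,-0.0004,-0.0194 | 0.03,0,0,-0.001,-0.0389 | 0.03,0,0,-0.0014,-0.0583 | 0.03,0,0,-0.0018,-0.0778 | 0.03,0,0,-0.0024,-0.0972 | 0.03,0,0,-0.0028,-0.1167 | 0.03,0,0,-0.0032,-0.1361 | 0.03,0,0,-0.0038,-0.1556 | 0.03,0,0,-0.0042,-0.175 | 0.03,0,0,-0.0046,-0.1944 | 0.03,0,0,-0.0046,-0.1944"

```text
time: 8.88
position: [0.5217, 0.0191, 0.0762]
tool_rot: [[-0.104, 0.995, -0.003], [0.995, 0.104, -0.0], [-0.0, -0.003, -1.0]]
contact_force: [-0.3, -2.1, -11.1]
grip_width: 0.0443
gripper_force: 64.9
```

Emit:
jog_arm:
  offsets: "0.03,0,0,-0.0004,-0.0194 | 0.03,0,0,-0.001,-0.0389 | 0.03,0,0,-0.0014,-0.0583 | 0.03,0,0,-0.0018,-0.0778 | 0.03,0,0,-0.0024,-0.0972 | 0.03,0,0,-0.0028,-0.1167 | 0.03,0,0,-0.0032,-0.1361 | 0.03,0,0,-0.0038,-0.1556 | 0.03,0,0,-0.0042,-0.175 | 0.03,0,0,-0.0046,-0.1944 | 0.03,0,0,-0.0052,-0.2139 | 0.03,0,0,-0.0058,-0.2333 | 0.03,0,0,-0.0062,-0.2528 | 0.03,0,0,-0.0066,-0.2722 | 0.03,0,0,-0.0066,-0.2722"

```text
time: 10.13
position: [0.5216, 0.019, 0.0793]
tool_rot: [[-0.971, -0.24, -0.003], [-0.24, 0.971, -0.001], [0.003, 0.0, -1.0]]
contact_force: [-0.7, -5.2, -12.3]
grip_width: 0.0443
gripper_force: 64.8
```

The wrist force is 12 N downward, so the cap may not be free yet. I'll look before pulling.

Run:
```python
from h import *
o=bot.get_obs();w=eyes.snapshot("wrist")[120:400,160:420];s=eyes.snapshot("scene")[150:240,220:320]
i=np.hstack([cv2.resize(w,(390,420),interpolation=2),cv2.resize(s,(400,420),interpolation=2)])
cv2.imwrite("pics/w5.png",i[:,:,::-1]);print(o["moment"],o["joint_positions"])
```

```text
[-0.69128141  0.12225645  0.07578549] [-6.95596660e-01 -7.72984457e+00  1.11243792e+02 -4.18863444e-02
  7.66683532e+01 -1.04555835e+02]
```

View pics/w5.png

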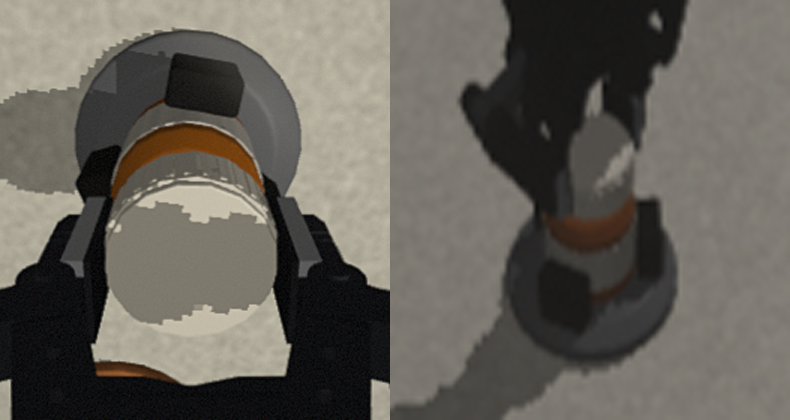

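The cap has risen (about 0.077 to 0.079 while turning) and is still held centred. Joint 6 has 60° left, so I'll turn on 49° and check the force.

To row units: -0.0013 m is -0.0026, -0.001 m is -0.002, -49 degrees is -0.1361.

Emit:
jog_arm:
  offsets: "0.03,0,0,0,-0.0194 | 0.03,0,0,0,-0.0389 | 0.03,0,0,0,-0.0583 | 0.03,0,0,-0.001,-0.0778 | 0.03,0,0,-0.0016,-0.0972 | 0.03,0,0,-0.002,-0.1167 | 0.03,0,0,-0.0026,-0.1361 | 0.03,0,0,-0.0026,-0.1361"

```text
time: 10.9
position: [0.522, 0.0185, 0.0812]
tool_rot: [[-0.456, -0.89, -0.002], [-0.89, 0.456, -0.002], [0.002, 0.001, -1.0]]
contact_force: [1.9, -9.7, -14.3]
grip_width: 0.044
gripper_force: 64.8
```

Emit:
jog_arm:
  offsets: "0.03,0,0,-0.002,0 | 0.03,0,0,-0.004,0 | 0.03,0,0,-0.004,0"

```text
time: 11.15
position: [0.522, 0.0183, 0.0824]
tool_rot: [[-0.464, -0.886, -0.002], [-0.886, 0.464, -0.002], [0.003, 0.001, -1.0]]
contact_force: [2.5, -12.8, -20.1]
grip_width: 0.0443
gripper_force: 65.8
```

It is still held: the pull rises to 20 N. I'll relax the pull, open, turn back and look at the cap.

To row units: 0.003 m is 0.006, 0.0015 m is 0.003.

Emit:
jog_arm:
  offsets: "0.03,0,0,0.003,0 | 0.03,0,0,0.006,0 | 0.03,0,0,0.006,0 | 0.085,0,0,0.006,0 | 0.085,0,0,0.006,0 | 0.085,0,0,0.006,0 | 0.085,0,0,0.006,0 | 0.085,0,0,0.006,0 | 0.085,0,0,0.006,0"

```text
time: 11.9
position: [0.5229, 0.0194, 0.0815]
tool_rot: [[-0.461, -0.887, 0.0], [-0.887, 0.461, 0.0], [-0.0, -0.0, -1.0]]
contact_force: [-0.1, -0.3, 0.3]
grip_width: 0.0849
gripper_force: 0.0
```

Emit:
jog_arm:
  offsets: "0.085,0,0,0,0.0389 | 0.085,0,0,0,0.0778 | 0.085,0,0,0,0.1167 | 0.085,0,0,0,0.1556 | 0.085,0,0,0,0.1944 | 0.085,0,0,0,0.2333 | 0.085,0,0,0,0.2722 | 0.085,0,0,0,0.3111 | 0.085,0,0,0,0.35 | 0.085,0,0,0,0.3889 | 0.085,0,0,0,0.4278 | 0.085,0,0,0,0.4667 | 0.085,0,0,0,0.4667 | 0.085,0,0,0,0.4667 | 0.085,0,0,0,0.4667 | 0.085,0,0,0,0.4667 | 0.085,0,0,0,0.4667 | 0.085,0,0,0,0.4667 | 0.085,0,0,0,0.4667 | 0.085,0,0,0,0.4667"

```text
time: 13.57
position: [0.5228, 0.0194, 0.0814]
tool_rot: [[-0.155, 0.988, 0.0], [0.988, 0.155, 0.0], [0.0, 0.0, -1.0]]
contact_force: [0.8, 0.1, 0.7]
grip_width: 0.0851
gripper_force: 0.0
```

Run:
```python
from h import *
o=bot.get_obs();w=eyes.snapshot("wrist")[120:400,160:420];s=eyes.snapshot("scene")[150:240,220:320]
i=np.hstack([cv2.resize(w,(390,420),interpolation=2),cv2.resize(s,(400,420),interpolation=2)])
cv2.imwrite("pics/w6.png",i[:,:,::-1]);print(o["moment"],o["joint_positions"])
```

```text
[ 0.04500769  0.0073317  -0.0299146 ] [-6.76010421e-01 -7.80295744e+00  1.11107868e+02  4.27541582e-03
  7.66869962e+01 -9.61546195e+00]
```

View pics/w6.png

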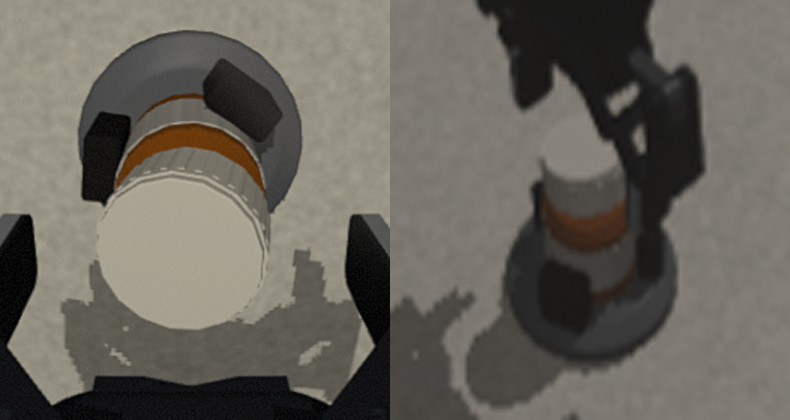

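The cap at crop (183,252) sits about 2 mm to the tool's −y side and hasn't risen as far as the arm. From its size and row I estimate 6–7 mm of rise, so it's still on the thread and some turn was lost to slip. Top/scene also put the axis about 1.5 mm from my TCP. I'll recentre, lower 3 mm, wind back 77° and regrip.

To row units: 0.003 m is 0.006, -0.0015 m is -0.003, 77 degrees is 0.2139.

Emit:
jog_arm:
  offsets: "0.085,-0.0028,-0.003,0.006,0.0389 | 0.085,-0.0028,-0.003,0.006,0.0778 | 0.085,-0.0028,-0.003,0.006,0.1167 | 0.085,-0.0028,-0.003,0.006,0.1556 | 0.085,-0.0028,-0.003,0.006,0.2139 | 0.085,-0.0028,-0.003,0.006,0.2139 | 0.085,-0.0028,-0.003,0.006,0.2139 | 0.085,-0.0028,-0.003,0.006,0.2139 | 0.085,-0.0028,-0.003,0.006,0.2139 | 0.085,-0.0028,-0.003,0.006,0.2139 | 0.085,-0.0028,-0.003,0.006,0.2139 | 0.085,-0.0028,-0.003,0.006,0.2139"

```text
time: 14.67
position: [0.5215, 0.0177, 0.0784]
tool_rot: [[0.925, 0.379, 0.0], [0.379, -0.925, 0.0], [0.0, -0.0, -1.0]]
contact_force: [0.2, 0.5, 0.1]
grip_width: 0.085
gripper_force: 0.0
```

Emit:
jog_arm:
  offsets: "0.03,0,0,0,0 | 0.03,0,0,0,0 | 0.03,0,0,0,0 | 0.03,0,0,0,0 | 0.03,0,0,0,0 | 0.03,0,0,0,0 | 0.03,0,0,0,0 | 0.03,0,0,0,0"

```text
time: 15.33
position: [0.5217, 0.0177, 0.0786]
tool_rot: [[0.925, 0.38, 0.001], [0.38, -0.925, 0.0], [0.001, 0.0, -1.0]]
contact_force: [0.8, 0.3, 4.7]
grip_width: 0.0446
gripper_force: 60.5
```

Emit:
jog_arm:
  offsets: "0.03,0,0,0,-0.0194 | 0.03,0,0,-0.0006,-0.0389 | 0.03,0,0,-0.0012,-0.0583 | 0.03,0,0,-0.0018,-0.0778 | 0.03,0,0,-0.0024,-0.0972 | 0.03,0,0,-0.0024,-0.0972"

```text
time: 15.83
position: [0.5216, 0.0176, 0.0797]
tool_rot: [[0.535, 0.845, 0.0], [0.845, -0.535, -0.0], [0.0, 0.0, -1.0]]
contact_force: [0.7, 1.4, 5.1]
grip_width: 0.0449
gripper_force: 60.9
```

The lateral forces are now about 1 N, so the grip is well centred. I'll continue.

To row units: -0.0023 m is -0.0046, -0.0021 m is -0.0042, -70 degrees is -0.1944.

Emit:
jog_arm:
  offsets: "0.03,0,0,-0.0004,-0.0194 | 0.03,0,0,-0.001,-0.0389 | 0.03,0,0,-0.0014,-0.0583 | 0.03,0,0,-0.0018,-0.0778 | 0.03,0,0,-0.0024,-0.0972 | 0.03,0,0,-0.0028,-0.1167 | 0.03,0,0,-0.0032,-0.1361 | 0.03,0,0,-0.0038,-0.1556 | 0.03,0,0,-0.0042,-0.175 | 0.03,0,0,-0.0046,-0.1944 | 0.03,0,0,-0.0046,-0.1944"

```text
time: 16.75
position: [0.522, 0.017, 0.0821]
tool_rot: [[-0.609, 0.793, 0.001], [0.793, 0.609, -0.001], [-0.002, 0.0, -1.0]]
contact_force: [5.4, -4.8, 2.9]
grip_width: 0.0449
gripper_force: 60.8
```

Emit:
jog_arm:
  offsets: "0.03,0,0,-0.0004,-0.0194 | 0.03,0,0,-0.001,-0.0389 | 0.03,0,0,-0.0014,-0.0583 | 0.03,0,0,-0.0018,-0.0778 | 0.03,0,0,-0.0024,-0.0972 | 0.03,0,0,-0.0028,-0.1167 | 0.03,0,0,-0.0032,-0.1361 | 0.03,0,0,-0.0038,-0.1556 | 0.03,0,0,-0.0042,-0.175 | 0.03,0,0,-0.0046,-0.1944 | 0.03,0,0,-0.0046,-0.1944"

```text
time: 17.67
position: [0.5229, 0.0175, 0.0847]
tool_rot: [[-0.954, -0.301, 0.004], [-0.301, 0.954, -0.0], [-0.004, -0.001, -1.0]]
contact_force: [11.9, 1.4, 0.8]
grip_width: 0.0447
gripper_force: 61.0
```

Emit:
jog_arm:
  offsets: "0.03,0,0,-0.002,0 | 0.03,0,0,-0.004,0 | 0.03,0,0,-0.004,0"

```text
time: 17.92
position: [0.5227, 0.0178, 0.0861]
tool_rot: [[-0.956, -0.293, 0.003], [-0.293, 0.956, 0.0], [-0.003, -0.001, -1.0]]
contact_force: [9.9, 1.2, -1.5]
grip_width: 0.0442
gripper_force: 63.0
```

The pull is now only 1.5 N, so the cap is very likely free. I'll lift gently.

To row units: -0.006 m is -0.012, -0.004 m is -0.008.

Emit:
jog_arm:
  offsets: "0.03,0,0,-0.004,0 | 0.03,0,0,-0.008,0 | 0.03,0,0,-0.012,0 | 0.03,0,0,-0.012,0"

```text
time: 18.25
position: [0.5218, 0.0175, 0.0921]
tool_rot: [[-0.956, -0.293, 0.001], [-0.293, 0.956, -0.0], [-0.0, -0.0, -1.0]]
contact_force: [0.6, -1.1, 4.4]
grip_width: 0.0445
gripper_force: 64.8
```

To row units: -0.06 m is -0.12, -0.05 m is -0.1.

Emit:
jog_arm:
  offsets: "0.03,0,0,-0.02,0 | 0.03,0,0,-0.04,0 | 0.03,0,0,-0.06,0 | 0.03,0,0,-0.08,0 | 0.03,0,0,-0.1,0 | 0.03,0,0,-0.12,0 | 0.03,0,0,-0.12,0"

```text
time: 18.83
position: [0.5223, 0.0177, 0.1548]
tool_rot: [[-0.955, -0.297, 0.003], [-0.297, 0.955, -0.0], [-0.003, -0.001, -1.0]]
contact_force: [-0.0, 0.7, 0.1]
grip_width: 0.0446
gripper_force: 64.3
```

Run:
```python
from h import *
o=bot.get_obs();w=eyes.snapshot("wrist")[120:400,160:420];s=eyes.snapshot("scene")[110:240,220:345]
i=np.hstack([cv2.resize(w,(390,420),interpolation=2),cv2.resize(s,(404,420),interpolation=2)])
cv2.imwrite("pics/w7.png",i[:,:,::-1]);R=o["tool_rot"]
c=np.array([.692,.0195,.08]);print(o["joint_positions"],R.T@(c-o["position"]))
```

```text
[-8.59131120e-01 -1.09925630e+01  1.06857619e+02  9.77869106e-05
  8.39611231e+01 -1.08150194e+02] [-0.16237579 -0.04862796  0.07532135]
```

View pics/w7.png

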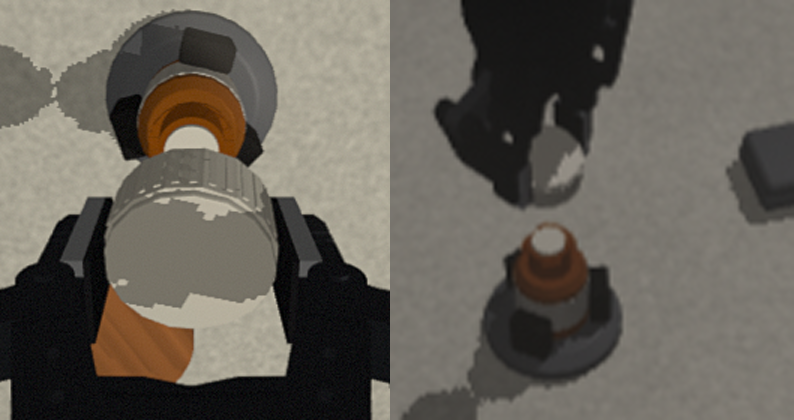

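The cap is gripped and free, top disc at about (190,262) in the wrist crop. The bare amber neck and white liner are visible below it. Next I'll carry it over the coaster and lower it.

To row units: -0.162 m is -0.324, -0.0486 m is -0.0972.

Emit:
jog_arm:
  offsets: "0.03,-0.064,-0.02,0,0 | 0.03,-0.13,-0.04,0,0 | 0.03,-0.2,-0.06,0,0 | 0.03,-0.27,-0.08,0,0 | 0.03,-0.324,-0.0972,0,0 | 0.03,-0.324,-0.0972,0.04,0 | 0.03,-0.324,-0.0972,0.09,0 | 0.03,-0.324,-0.0972,0.14,0 | 0.03,-0.324,-0.0972,0.19,0 | 0.03,-0.324,-0.0972,0.23,0 | 0.03,-0.324,-0.0972,0.26,0 | 0.03,-0.324,-0.0972,0.27,0 | 0.03,-0.324,-0.0972,0.27,0 | 0.03,-0.324,-0.0972,0.27,0"

```text
time: 20.1
position: [0.691, 0.0194, 0.0179]
tool_rot: [[-0.955, -0.297, 0.001], [-0.297, 0.955, -0.0], [-0.001, -0.0, -1.0]]
contact_force: [0.8, 0.4, 0.1]
grip_width: 0.0447
gripper_force: 64.3
```

Run:
```python
from h import *
o=bot.get_obs();c=eyes.calibration("wrist");cv2.imwrite("pics/w8.png",eyes.snapshot("wrist")[:,:,::-1]);
# cap top height in tool frame if centred at tool x=0
d=c["mount"][:3,:3]@np.append(ray(c,(286.7,294.7)),1);t=c["mount"][:3,3];print("cap top in tool",t+d*(-t[0]/d[0]),o["joint_positions"])
```

```text
cap top in tool [ 0.          0.00094491 -0.02314014] [-5.03456043e-01  1.60522764e+01  9.22203333e+01  7.47969687e-05
  7.16921751e+01 -1.07805527e+02]
```

To row units: 0.008 m is 0.016, 0.006 m is 0.012.

Emit:
jog_arm:
  offsets: "0.03,0,0,0.006,0 | 0.03,0,0,0.012,0 | 0.03,0,0,0.016,0 | 0.03,0,0,0.016,0"

```text
time: 20.48
position: [0.6911, 0.0193, 0.011]
tool_rot: [[-0.955, -0.297, 0.001], [-0.297, 0.955, -0.0], [-0.001, -0.001, -1.0]]
contact_force: [-6.7, -0.5, 14.3]
grip_width: 0.0445
gripper_force: 65.7
```

Emit:
jog_arm:
  offsets: "0.03,0,0,0.002,0 | 0.03,0,0,0.002,0"

```text
time: 20.65
position: [0.6911, 0.0193, 0.0108]
tool_rot: [[-0.955, -0.297, 0.001], [-0.297, 0.955, -0.0], [-0.001, -0.001, -1.0]]
contact_force: [-13.5, -0.0, 23.4]
grip_width: 0.0444
gripper_force: 66.5
```

Emit:
jog_arm:
  offsets: "0.03,0,0,0.002,0 | 0.03,0,0,0.002,0"

```text
time: 20.82
position: [0.691, 0.0193, 0.0105]
tool_rot: [[-0.955, -0.297, 0.001], [-0.297, 0.955, -0.0], [-0.001, -0.001, -1.0]]
contact_force: [-19.7, -1.1, 30.9]
grip_width: 0.0446
gripper_force: 67.4
```

Emit:
jog_arm:
  offsets: "0.03,0,0,0.002,0 | 0.03,0,0,0.002,0"

```text
time: 20.98
position: [0.6914, 0.0192, 0.0098]
tool_rot: [[-0.955, -0.297, 0.002], [-0.297, 0.955, -0.001], [-0.002, -0.001, -1.0]]
contact_force: [-16.7, -2.0, 31.0]
grip_width: 0.0443
gripper_force: 65.9
```

Contact is firm at 31 N. I'll ease off and open.

To row units: -0.002 m is -0.004, -0.001 m is -0.002.

Emit:
jog_arm:
  offsets: "0.03,0,0,-0.002,0 | 0.03,0,0,-0.004,0 | 0.03,0,0,-0.004,0 | 0.085,0,0,-0.004,0 | 0.085,0,0,-0.004,0 | 0.085,0,0,-0.004,0 | 0.085,0,0,-0.004,0 | 0.085,0,0,-0.004,0 | 0.085,0,0,-0.004,0"

```text
time: 21.73
position: [0.6906, 0.0195, 0.0079]
tool_rot: [[-0.955, -0.297, -0.0], [-0.297, 0.955, 0.0], [0.0, 0.0, -1.0]]
contact_force: [-0.0, -0.5, 0.2]
grip_width: 0.085
gripper_force: 0.0
```

Emit:
jog_arm:
  offsets: "0.085,0,0,-0.01,0 | 0.085,0,0,-0.02,0 | 0.085,0,0,-0.06,0 | 0.085,0,0,-0.12,0 | 0.085,0,0,-0.2,0 | 0.085,0,0,-0.28,0 | 0.085,0,0,-0.32,0 | 0.085,0,0,-0.32,0 | 0.085,0,0,-0.32,0"

```text
time: 22.48
position: [0.6911, 0.0194, 0.1702]
tool_rot: [[-0.955, -0.297, 0.003], [-0.297, 0.955, -0.0], [-0.003, -0.001, -1.0]]
contact_force: [-0.5, -0.2, -1.4]
grip_width: 0.0848
gripper_force: 0.0
```

Run:
```python
from h import *
o=bot.get_obs();w=eyes.snapshot("wrist");cv2.imwrite("pics/w9.png",w[:,:,::-1])
h=cv2.cvtColor(w,cv2.COLOR_RGB2HSV)
# wood and whitish blobs
wood=((h[...,0]<20)&(h[...,1]>90)).astype(np.uint8)
c=max(cv2.findContours(wood,0,1)[0],key=cv2.contourArea);hull=cv2.convexHull(c)
(e0,ax,_)=cv2.fitEllipse(hull);print("coaster px",e0,ax,locate("wrist",e0,.008,o))
m=np.zeros_like(wood);cv2.fillConvexPoly(m,hull,1);m&=(h[...,1]<60)
c=max(cv2.findContours(m,0,1)[0],key=cv2.contourArea);(e,a,_)=cv2.fitEllipse(c)
print("cap px",cv2.boundingRect(c),e,a,locate("wrist",e,.030,o))
s=eyes.snapshot("scene");cv2.imwrite("pics/s9.png",s[:,:,::-1])
```

```text
coaster px (287.77655029296875, 181.0326690673828) (109.35740661621094, 112.22486877441406) [0.69153085 0.02123041 0.008     ]
cap px (259, 153, 57, 58) (287.19091796875, 181.82952880859375) (55.6600456237793, 57.3505744934082) [0.6871618  0.01934396 0.03      ]
```

The cap's top disc (57×58 px, expected 58) lies at (287,182), about 5 mm from the coaster's centre at (288,181), and is round as seen from above. I'll confirm it's at rest, then hand in.

Emit:
jog_arm:
  offsets: "0.085,0,0,0,0 | 0.085,0,0,0,0 | 0.085,0,0,0,0 | 0.085,0,0,0,0"

```text
time: 22.92
position: [0.6905, 0.0195, 0.1675]
tool_rot: [[-0.955, -0.297, -0.001], [-0.297, 0.955, 0.0], [0.001, 0.0, -1.0]]
contact_force: [0.1, -0.3, -0.4]
grip_width: 0.085
gripper_force: 0.0
```

Run:
```python
from h import *
a=eyes.snapshot("wrist");b=eyes.snapshot("wrist");print(np.abs(a[100:260,220:360].astype(int)-b[100:260,220:360]).mean())
print(bot.sign_off())
```

```text
1.8150744047619047
the job is handed in; nothing more can be done
None
```

I unscrewed the cap in three twists, lifted it off and set it down about 5 mm from the coaster's centre, then handed in at about 23 s. The hand-in gave no verdict, and I checked the final placing by image measurement, not by viewing a picture.

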